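# Set the batch dial to 7 and lock it

## Task

The tubes in the rack are batch 7: turn the black knob of the batch-number box until the 7 stands in the middle of the little window, then push the red lock slide fully home so that the dial is locked at 7. If the slide meets resistance before it is home, do not force it: back off and centre the 7 better. Leave the rack, bottles and glassware round it as they are.

Things in the scene. Friction and masses are not known exactly. Their poses are not given: they have to be found in the camera images.
- case: batch-number dial box, screwed down: grey case 124 x 124 mm with a white cover 49 mm above the bench; origin under its middle, z up. Its -x side (towards the robot) has a 23 x 24 mm window in the cover, its -y side a 66 mm long track, 40 wide and 30 high, for the lock slide. The dial's vertical axis passes through the origin
- knob_grip (a point): centre of the black bar knob that turns the dial, 80 mm above the bench on the dial's axis. The bar runs along the point's x, is 44 long, 14 thick (along the point's y) and reaches up to 94 mm above the bench; its round foot, 42 wide, ends 57 mm above the bench; grasp it across its thickness
- knob (a joint): angle by which the knob leads the dial, rad, clockwise from above. The knob drives the dial through a spring of about 0.45 N m per rad: under the dial's drag (0.12 N m) it leads by about 0.27 rad while turning, and springs back to 0 when let go, the dial staying where it is
- dial (a joint): angle of the number dial seen in the window, rad, growing clockwise from above: the figure n stands in the middle of the window at n x 0.6283, so 7 at 4.398. End stops just below 0 and just above 9. It turns freely only while the lock slide is at least 12 mm out
- lock (a joint): lock slide, m: 0 fully home (red block at the case), drawn out up to 0.022; moves along the case's y (+y locks) with 3 N of drag. Its round nose enters between two of ten pins under the dial, one gap per figure. Within about 0.1 rad of a figure it centres the dial under a push of 5 to 12 N; further off it strikes a pin some 11 mm out or enters a neighbour's gap
- lock_tab (a point): point to grasp on the red upright tab of the lock slide, 74 mm above the bench; the tab is 14 thick along the case's y (the sliding direction), 24 wide along the case's x, its top 88 mm above the bench. The case's cover is 49 mm above the bench beside it. The point's axes are those of the case
- tube_rack: blue tube rack with capped tubes, 60 x 192 x 120, origin under its middle; the tubes belong to the batch; a bystander
- beaker_100: clear 100 ml beaker, 54 x 60 x 68, origin under its middle; a bystander
- red_cap_jar: white jar with a red cap, 68 mm wide, 128 tall, origin under its middle; a bystander
- hdpe_125a: white bottle with a white cap, 50 mm wide, 95 tall, origin under its middle; a bystander
- hdpe_125b: white bottle with a dark blue cap, 50 mm wide, 95 tall, origin under its middle; a bystander
- hdpe_60: small white bottle with a red cap, 40 mm wide, 77 tall, origin under its middle; a bystander

How it is judged (in metres and radians):
On the way:
1. the dial shows 7 in the window (within 0.25 rad) while the lock slide is still at least 8 mm out (value of joint dial between 4.148 and 4.648 rad and value of joint lock above 0.008 m), for 0.2 s.
At the end, for the whole second after the job is handed in: the 7 is centred in the window (dial within 0.06 rad of 4.398 and at rest) and the lock slide is home (less than 2.5 mm out) (value of joint dial between 4.338 and 4.458 rad and value of joint lock below 0.0025 m and velocity of joint dial between -0.05 and 0.05 rad/s); the robot touches nothing.
It fails at once if the lock's nose is forced against the dial's pins with more than 25 N (contact force between lock and dial above 25 N).
It fails at once if a bystander (rack, bottle, jar or beaker) is moved more than 3 cm (distance of any of tube_rack, beaker_100, red_cap_jar, hdpe_125a, hdpe_125b, hdpe_60 from where it was at the start of the episode above 0.03 m).
It also fails if it takes over 61 s, if anything falls off the work surface, if the arm or the gripper's body presses on something with over 40 N, if the wrist force passes 120 N, or if a joint passes its speed limit or range.

## Robot

A 6-joint arm with a two-finger parallel gripper is mounted at the origin on a cart in front of the work surface, level with it; the furniture and walls round the work are solid. World frame = base frame: x ahead of the robot, y to its left, z up, the work surface at z = 0. Lengths are in m, angles in degrees, forces in N, time in s.
With the tool pointing down it reaches from about 0.25 to 0.725 m from the base axis. Payload 9.7 kg.
Tool frame: the origin (TCP) lies at the centre of the arm's flange, where the gripper is bolted on; the fingertips stand 173 mm ahead of it and the grasp point (between the pads) lies 155 mm ahead of it; z points along the fingers, y is the line along which they close (so a half turn about z gives the same grasp; the last joint's range is limited). The gripper opens to 85 mm and grips with 20 to 120 N. Pads are 22 mm wide; open, the fingers measure 114 mm over their backs; the gripper's body (76 mm by 85 mm) begins 54 mm behind the grasp point. The pads swing forward as they close: fully open they stand 13 mm farther back than shut.
Start: joints at [-72.88, 4.979, 10.078, 95.1, 0, 90], TCP at [0.162, -0.526, 0.405] pointing down, gripper open.
Joint ranges: [-179.16, 179.16], [-48.56, 103.87], [-65.8, 70.77], [-126.05, 130.52], [-82.76, 87.17], [-180, 180]. Speed limits (degrees/s): [127.2, 127.2, 147.25, 180, 180, 180].

## Interface

Orientations are given as [roll, pitch, yaw] about the fixed x, y, z axes, in that order (R = Rz(yaw) Ry(pitch) Rx(roll)).
In Python, from workcell import monitor, camera, get_calibration, bot gives the robot as it stands.
- The arm moves only by the tool carry_out, never from a script. Its argument "targets" is text: rows parted by semicolons, each of 7 numbers parted by spaces: the shift along the tool's x, y, z in units of 0.04 m (1.0 is 0.04 m), then the turn, a rotation vector about the tool's x, y, z in units of 0.1 rad (1.0 is 0.1 rad), then the opening, from -1 (shut) to 1 (fully open), so that 0 is half open. A call has exactly 8 rows; each row shifts and turns the commanded pose from where the row before left it, along the tool's axes as they then stand; what a row does not reach is not made up. A row lasts 1/12 s, in which the tool goes at most 41.7 mm and 7.16 degrees, less where a joint would pass 70% of its speed; a pose out of reach is approached as far as the arm can. A call with a number of a shift or a turn outside -1 to 1 is refused whole. A call with a gripper value outside its range is refused whole. The fingers move at their own pace and stop on an object; "newtons" is the grip in N (left out, the last holds). Time passes only in rows, so rows that do not move let the fingers close, or fill a call up. It gives the time, the measured TCP pose, the force, the opening and the grip force at its end, in the units of the state.
- monitor.get_obs(): the state, without advancing time (a new reading comes with each control period).
- camera(name): name is "side" or "top"; returns the picture (384x512x3 uint8, red, green, blue); there is no depth.
- get_calibration(name): a dict with "fx", "fy", "cx", "cy" (pixels), "view" (4x4, takes a point from world to camera coordinates). Camera axes: x right, y down, z forward; pixel columns grow to the right and rows downward; lengths in m; the calibration is good to about 2 mm. A picture is of the moment at which its call begins. get_calibration takes no time and is no camera call.
- bot.job_done(): hands the job in; it is judged then, once.
The state is a dict: "time": time; "q": joint angles; "qd": joint speeds; "joint_efforts": joint torques, N m; "ee_pos": TCP position; "tcp_rot": TCP orientation; "wrist_force": force on the tool from outside, world axes, zero at the start; "torque": the same for the moment, N m; "opening": finger opening in m; "grasp_force": force on a finger pad.
Only numpy, scipy, OpenCV 4.12 (cv2) and the standard library are available. Lean on these libraries where they do the work, as an engineer would, in place of code of your own. Each camera call takes 0.05 s, during which the arm holds its last target. There are 200 camera calls.

## Working session

There is one attempt and no reset: what is moved stays moved. The work goes in short steps, Python scripts to look and compute and a tool call to move; the robot and the scene stay as the last step left them, time stands still between calls to the robot, and variables do not carry over. Pictures are saved under pics/ and viewed, at most 10 in all, crops included, and the job is handed in when it is done.

Besides the shell and the picture viewer there is one more tool, called after "Emit:" as name(argument=value, ...), one argument or row to a line, values as JSON. carry_out: Moves the arm, as the interface text tells. Shifts and turns lie within -1 to 1; 1 stands for 0.04 m of shift or 0.1 rad of turn. Its arguments: {"type":"object","properties":{"targets":{"type":"string"},"newtons":{"type":"number"}},"required":["targets"]}

```bash
mkdir -p pics
python3 - <<'E'
from workcell import monitor, camera, get_calibration, bot
import cv2,numpy as np
print(monitor.get_obs())
for n in("side","top"):
    im=camera(n); cv2.imwrite(f"pics/{n}0.png",im[:,:,::-1]); c=get_calibration(n); print(n,c)
a=cv2.imread("pics/side0.png");b=cv2.imread("pics/top0.png")
E
```

```text
{'time': 0.0, 'q': array([-7.28796075e+01,  5.01117457e+00,  1.00327005e+01,  9.50988832e+01,
       -2.71894323e-04,  8.99984146e+01]), 'qd': array([ 0.0340165 , -0.08386524, -0.10990981,  0.07114694, -0.03002243,
       -0.08379469]), 'joint_efforts': array([ 2.96391670e-03, -5.20394862e+01,  4.64798820e+01,  1.68024190e-02,
        3.42144710e-05,  2.30627251e-06]), 'ee_pos': array([ 0.16190853, -0.52562796,  0.40396649]), 'tcp_rot': array([-1.79922643e+02,  2.69753577e-04,  1.71219782e+01]), 'wrist_force': array([-0.47591227,  0.78607115, -0.04145887]), 'torque': array([ 0.00983152,  0.00161086, -0.03435339]), 'grasp_force': 0.0, 'opening': 0.08536033527173825}
side {'fx': 441.7580312630959, 'fy': 441.7580312630959, 'cx': 257.36097839950116, 'cy': 187.34855977113114, 'view': array([[-0.9997735 ,  0.02114293,  0.00243289,  0.50846489],
       [ 0.01103011,  0.61252252, -0.79037618,  0.02156415],
       [-0.01820107, -0.79017033, -0.61261699,  1.52437571],
       [ 0.        ,  0.        ,  0.        ,  1.        ]])}
top {'fx': 401.15504489952286, 'fy': 401.15504489952286, 'cx': 259.2960119815639, 'cy': 197.18643402545953, 'view': array([[-2.86554397e-03, -9.99995883e-01, -1.50056915e-04,
         9.36369740e-02],
       [-9.75392916e-01,  2.82812381e-03, -2.20455576e-01,
         5.40596069e-01],
       [ 2.20455093e-01, -4.85360693e-04, -9.75397005e-01,
         1.24664733e+00],
       [ 0.00000000e+00,  0.00000000e+00,  0.00000000e+00,
         1.00000000e+00]])}
```

View pics/side0.png

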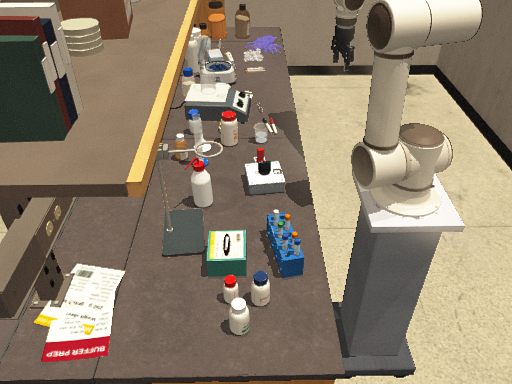

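View pics/top0.png

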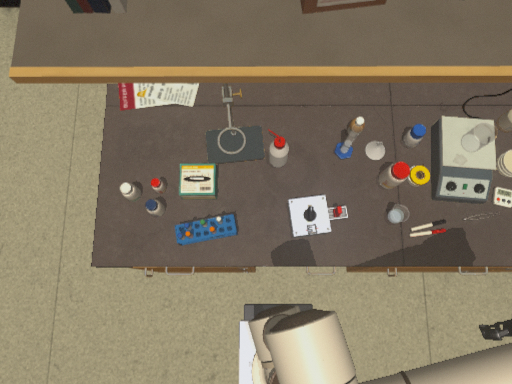

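The side view shows the box near (265,178) and the top view shows it near (310,215), with the red tab at (338,212) and the window at (311,230). I'll enlarge both.

Run:
```python
import cv2,numpy as np
a=cv2.imread("pics/side0.png")[140:200,235:300];b=cv2.imread("pics/top0.png")[188:243,283:353]
f=lambda i:cv2.resize(i,(400,400*i.shape[0]//i.shape[1]),interpolation=cv2.INTER_CUBIC)
A,B=f(a),f(b);h=max(A.shape[0],B.shape[0]);o=np.zeros((h,800,3),np.uint8);o[:A.shape[0],:400]=A;o[:B.shape[0],400:]=B
cv2.imwrite("pics/c0.png",o);print(A.shape,B.shape)
```

```text
(369, 400, 3) (314, 400, 3)
```

View pics/c0.png

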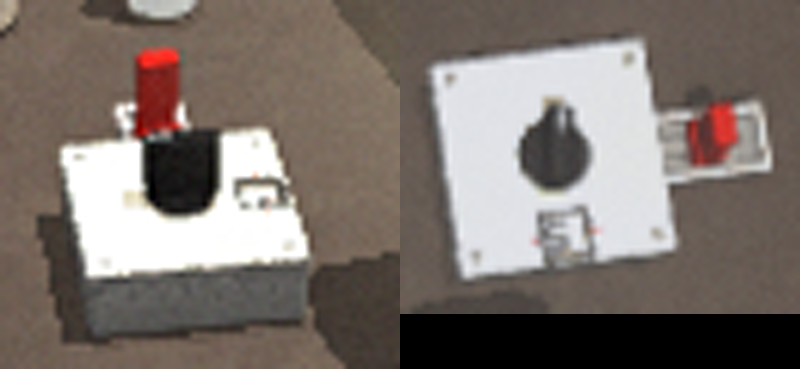

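```bash
cat > h.py <<'E'
from workcell import monitor, camera, get_calibration, bot
import cv2,numpy as np
def ray(n,u,v):
    c=get_calibration(n);R=c["view"][:3,:3];t=c["view"][:3,3]
    d=R.T@[(u-c["cx"])/c["fx"],(v-c["cy"])/c["fy"],1];return -R.T@t,d
def at(n,u,v,z):
    o,d=ray(n,u,v);return o+d*(z-o[2])/d[2]
def tri(p,q):
    o1,d1=ray("side",*p);o2,d2=ray("top",*q);s=np.linalg.lstsq(np.c_[d1,-d2],o2-o1,rcond=None)[0]
    a,b=o1+s[0]*d1,o2+s[1]*d2;return (a+b)/2,np.linalg.norm(a-b)
def proj(n,P):
    c=get_calibration(n);p=c["view"][:3,:3]@P+c["view"][:3,3];return np.array([c["fx"]*p[0]/p[2]+c["cx"],c["fy"]*p[1]/p[2]+c["cy"]])
E
python3 - <<'E'
from h import *
np.set_printoptions(precision=4,suppress=True)
S=lambda u,v:(235+(u+.5)/6.154-.5,140+(v+.5)/6.154-.5)
T=lambda u,v:(283+(u-400+.5)/5.714-.5,188+(v+.5)/5.714-.5)
t=[(430,62),(643,38),(678,247),(463,280)]
s=[(85,276),(62,147),(270,131),(308,264)]  # guess order
P=[at("top",*T(*p),.049) for p in t];print(np.array(P),np.mean(P,0))
Q=[at("side",*S(*p),.049) for p in s];print(np.array(Q),np.mean(Q,0))
# match: top TL=(+x,+y)
for i in range(4):
    for j in range(4):
        if np.linalg.norm(P[i]-Q[j])<.04: print(i,j,tri(S(*s[j]),T(*t[i])))
print("tab top",tri(S(158,57),T(725,118)))
print("knob top far end",at("top",*T(563,105),.094))
im=cv2.imread("pics/top0.png");c=im[222:238,300:322];cv2.imwrite("pics/w.png",cv2.resize(c,None,fx=24,fy=24,interpolation=cv2.INTER_LANCZOS4))
E
```

```text
[[ 0.5389 -0.0017  0.049 ]
 [ 0.5528 -0.1247  0.049 ]
 [ 0.4315 -0.1397  0.049 ]
 [ 0.4132 -0.0179  0.049 ]] [ 0.4841 -0.071   0.049 ]
[[ 0.5389  0.0023  0.049 ]
 [ 0.5516 -0.1214  0.049 ]
 [ 0.4297 -0.1357  0.049 ]
 [ 0.4165 -0.0063  0.049 ]] [ 0.4842 -0.0653  0.049 ]
0 0 (array([ 0.5392, -0.0018,  0.046 ]), np.float64(0.0007618429628396709))
1 1 (array([ 0.5524, -0.1248,  0.0469]), np.float64(0.0016383291609402837))
2 2 (array([ 0.4306, -0.1398,  0.0465]), np.float64(0.0025425187507758405))
3 3 (array([ 0.4148, -0.0188,  0.0394]), np.float64(0.0008092232350619284))
tab top (array([ 0.4967, -0.162 ,  0.0848]), np.float64(0.0037419160489813672))
knob top far end [ 0.5044 -0.0714  0.094 ]
```

View pics/w.png

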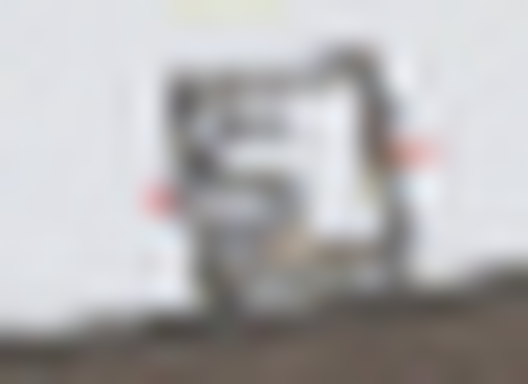

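The window shows a 5 shifted left (centre near pixel column 310, against 311.5 for the window), so the dial is a little past 5. Next I'll fit the bar's angle.

Run:
```python
from h import *
c0=np.array([.4845,-.070])
def sil(n,th,c):
    m=np.zeros((384*8,512*8),np.uint8)
    def hull(Ps):
        p=np.array([proj(n,P) for P in Ps]);h=cv2.convexHull(((p+.5)*8).astype(np.float32)).astype(np.int32);cv2.fillConvexPoly(m,h,255)
    a=np.linspace(0,2*np.pi,40);hull([(c[0]+.021*np.cos(t),c[1]+.021*np.sin(t),z) for t in a for z in(.049,.057)])
    ex=np.array([np.cos(th),np.sin(th)]);ey=np.array([-ex[1],ex[0]])
    hull([(*(c+sx*.022*ex+sy*.007*ey),z) for sx in(-1,1) for sy in(-1,1) for z in(.057,.094)])
    return cv2.resize(m,(512,384),interpolation=cv2.INTER_AREA)/255.
rois={"top":(204,226,300,322),"side":(158,178,255,274)}
im={n:cv2.imread(f"pics/{n}0.png").max(2)/255. for n in rois}
best=[]
for th in range(-90,90,5):
    for dx in(-.004,0,.004):
        for dy in(-.004,0,.004):
            e=[]
            for n,(a,b,c,d) in rois.items():
                dark=np.clip((.75-im[n][a:b,c:d])/.5,0,1);e.append(((sil(n,np.radians(th),c0+[dx,dy])[a:b,c:d]-dark)**2).sum())
            best.append((sum(e),th,dx,dy,*e))
for b in sorted(best)[:8]:print(np.round(b,3))
x,y=np.array([np.cos(np.radians(7)),np.sin(np.radians(7))]),np.array([-np.sin(np.radians(7)),np.cos(np.radians(7))])
print("tab if out .022?",[c0-y*k for k in(.07,.08,.09,.1)])
for k in (.08,.09,.1):
    P=c0-y*k; print(k,[proj(n,(*P,.088)) for n in rois])
```

```text
Traceback (most recent call last):
  File "h.py", line 12, in proj
    c=get_calibration(n);p=c["view"][:3,:3]@P+c["view"][:3,3];return np.array([c["fx"]*p[0]/p[2]+c["cx"],c["fy"]*p[1]/p[2]+c["cy"]])
ValueError: time passes only in moves, steps and waits
```

```bash
sed -i 's/^import cv2,numpy as np/import cv2,numpy as np\n_g=get_calibration;_C={n:_g(n) for n in("side","top")}\nget_calibration=_C.get/' h.py
cat > fit.py <<'E'
from h import *
c0=np.array([.4845,-.070])
def sil(n,th,c):
    m=np.zeros((384*8,512*8),np.uint8)
    def hull(Ps):
        p=np.array([proj(n,np.array(P)) for P in Ps]);h=cv2.convexHull(((p+.5)*8).astype(np.float32)).astype(np.int32);cv2.fillConvexPoly(m,h,255)
    a=np.linspace(0,2*np.pi,40);hull([(c[0]+.021*np.cos(t),c[1]+.021*np.sin(t),z) for t in a for z in(.049,.057)])
    ex=np.array([np.cos(th),np.sin(th)]);ey=np.array([-ex[1],ex[0]])
    hull([(*(c+sx*.022*ex+sy*.007*ey),z) for sx in(-1,1) for sy in(-1,1) for z in(.057,.094)])
    return cv2.resize(m,(512,384),interpolation=cv2.INTER_AREA)/255.
rois={"top":(204,226,300,322),"side":(158,178,255,274)}
def fit(tag):
    im={n:cv2.imread(f"pics/{n}{tag}.png").max(2)/255. for n in rois};best=[]
    for th in range(-90,90,5):
        for dx in(-.004,0,.004):
            for dy in(-.004,0,.004):
                e=[]
                for n,(a,b,c,d) in rois.items():
                    dark=np.clip((.75-im[n][a:b,c:d])/.5,0,1);e.append(((sil(n,np.radians(th),c0+[dx,dy])[a:b,c:d]-dark)**2).sum())
                best.append((sum(e),th,dx,dy,*e))
    for b in sorted(best)[:7]:print(np.round(b,3))
if __name__=="__main__":
    fit("0")
    y=np.array([-np.sin(np.radians(7)),np.cos(np.radians(7))])
    for k in (.08,.09,.1):
        P=c0-y*k; print(k,P,[proj(n,np.array((*P,.088))) for n in rois])
E
python3 fit.py
```

```text
[39.764  0.     0.     0.    13.944 25.82 ]
[41.406  5.     0.     0.    15.189 26.217]
[41.807 10.     0.     0.    15.954 25.853]
[42.052 -5.     0.     0.    15.176 26.876]
[43.078 15.     0.     0.    17.7   25.378]
[43.599 20.     0.     0.    18.588 25.011]
[43.838 25.     0.     0.    19.248 24.59 ]
0.08 [ 0.49424955 -0.14940369] [array([335.6228962 , 209.40766014]), array([260.54442861, 149.85760156])]
0.09 [ 0.49546824 -0.15932915] [array([338.74021029, 209.02072144]), array([260.13125641, 148.3541111 ])]
0.1 [ 0.49668693 -0.16925462] [array([341.85618222, 208.63394933]), array([259.72213554, 146.86536298])]
```

Emit:
carry_out(
  targets="0.69 -0.53 0 0 0 0 1;0.69 -0.53 0 0 0 0 1;0.69 -0.53 0 0 0 0 1;0.69 -0.53 0 0 0 0 1;0.69 -0.53 0 0 0 0 1;0.69 -0.53 0 0 0 0 1;0.69 -0.53 0 0 0 0 1;0.69 -0.53 0 0 0 0 1",
  newtons=40,
)

```text
time: 0.77
ee_pos: [0.3235, -0.297, 0.4045]
tcp_rot: [-180.0, 0.0, 17.1]
wrist_force: [0.6, -0.6, 0.5]
opening: 0.0857
grasp_force: 0.0
```

Emit:
carry_out(
  targets="0.69 -0.53 0 0 0 0 1;0.69 -0.53 0 0 0 0 1;0.69 -0.53 0 0 0 0 1;0.69 -0.53 0 0 0 0 1;0.69 -0.53 0 0 0 0 1;0.69 -0.53 0 0 0 0 1;0.69 -0.53 0 0 0 0 1;0.69 -0.53 0 0 0 0 1",
)

```text
time: 1.43
ee_pos: [0.4847, -0.0697, 0.4045]
tcp_rot: [-180.0, 0.0, 17.1]
wrist_force: [0.5, -1.3, 0.2]
opening: 0.0856
grasp_force: 0.0
```

```bash
python3 -c "
from h import *
o=monitor.get_obs();print(o['q'],o['ee_pos'],o['tcp_rot'],o['time'])"
```

```text
[-8.18660710e+00 -3.26586498e+00  1.70682133e+00  9.49884275e+01
 -5.13597005e-03  1.54683751e+02] [ 0.4847232  -0.06974413  0.40445188] [-1.79997912e+02  1.64256719e-02  1.71296429e+01] 1.4333
```

Emit:
carry_out(
  targets="0 0 .08 0 0 -.89 1;0 0 .08 0 0 -.89 1;0 0 .08 0 0 -.89 1;0 0 .08 0 0 -.89 1;0 0 .08 0 0 -.89 1;0 0 .08 0 0 -.89 1;0 0 .08 0 0 -.89 1;0 0 .08 0 0 -.89 1",
)

```text
time: 2.1
ee_pos: [0.4841, -0.0715, 0.3786]
tcp_rot: [-180.0, 0.0, 58.2]
wrist_force: [-0.1, 0.2, -1.3]
opening: 0.0853
grasp_force: 0.0
```

Emit:
carry_out(
  targets="0 0 .08 0 0 -.89 1;0 0 .08 0 0 -.89 1;0 0 .08 0 0 -.89 1;0 0 .08 0 0 -.89 1;0 0 .08 0 0 -.89 1;0 0 .08 0 0 -.89 1;0 0 .08 0 0 -.89 1;0 0 .08 0 0 -.89 1",
)

```text
time: 2.77
ee_pos: [0.484, -0.0715, 0.353]
tcp_rot: [-180.0, -0.0, 99.0]
wrist_force: [0.7, 0.4, 0.3]
opening: 0.085
grasp_force: 0.0
```

Emit:
carry_out(
  targets="0 0 .08 0 0 -.89 1;0 0 .08 0 0 -.89 1;0 0 .08 0 0 -.89 1;0 0 .08 0 0 -.89 1;0 0 .08 0 0 -.89 1;0 0 .08 0 0 -.89 1;0 0 .08 0 0 -.89 1;0 0 .08 0 0 -.89 1",
)

```text
time: 3.43
ee_pos: [0.484, -0.0715, 0.3274]
tcp_rot: [-180.0, -0.0, 139.8]
wrist_force: [0.6, -0.8, 0.4]
opening: 0.0856
grasp_force: 0.0
```

Emit:
carry_out(
  targets="0 0 .08 0 0 -.89 1;0 0 .08 0 0 -.89 1;0 0 .08 0 0 -.89 1;0 0 .08 0 0 -.89 1;0 0 .08 0 0 -.89 1;0 0 .08 0 0 -.89 1;0 0 .08 0 0 -.89 1;0 0 .08 0 0 -.89 1",
)

```text
time: 4.1
ee_pos: [0.484, -0.0714, 0.3018]
tcp_rot: [180.0, -0.0, -179.4]
wrist_force: [-0.1, -0.4, -0.9]
opening: 0.0853
grasp_force: 0.0
```

Run:
```python
from h import *
o=monitor.get_obs();print(o['q'],o['ee_pos'],o['tcp_rot'],o['time'])
S=cv2.resize(camera("side")[125:200,235:310],(500,500),interpolation=cv2.INTER_CUBIC);cv2.imwrite("pics/s1.png",S[:,:,::-1])
```

```text
[-8.39698041e+00 -4.12240238e+00 -1.04564140e+01  8.37064076e+01
  3.34949466e-04 -8.94753861e+00] [ 0.48399084 -0.07144283  0.30175654] [ 1.79993383e+02 -3.98752177e-02 -1.79449440e+02] 4.1
```

View pics/s1.png

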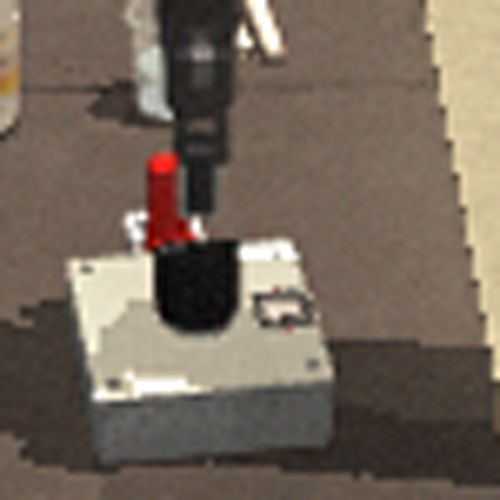

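The gripper stands above the knob, with the finger column near 200 and the knob at 195. I'll descend and grasp.

Emit:
carry_out(
  targets="0 0 .42 0 0 0 1;0 0 .42 0 0 0 1;0 0 .42 0 0 0 1;0 0 .41 0 0 0 1;0 0 0 0 0 0 1;0 0 0 0 0 0 -1;0 0 0 0 0 0 -1;0 0 0 0 0 0 -1",
  newtons=40,
)

```text
time: 4.82
ee_pos: [0.4844, -0.0715, 0.2367]
tcp_rot: [-180.0, 0.1, -179.7]
wrist_force: [0.2, -0.3, -1.2]
opening: 0.052
grasp_force: 0.0
```

Emit:
carry_out(
  targets="0 0 0 0 0 0 -1;0 0 0 0 0 0 -1;0 0 0 0 0 0 -1;0 0 0 0 0 0 -1;0 0 0 0 0 0 -1;0 0 0 0 0 0 -1;0 0 0 0 0 0 -1;0 0 0 0 0 0 -1",
)

```text
time: 5.48
ee_pos: [0.4843, -0.0703, 0.2364]
tcp_rot: [179.8, 0.1, -179.6]
wrist_force: [0.1, 12.0, 4.4]
opening: 0.0134
grasp_force: 43.6
```

```bash
python3 -c "
from h import *
o=monitor.get_obs();print(o)"
```

```text
{'time': 5.4833, 'q': array([ -8.30790536,  -3.21430799, -16.84134527,  76.32002495,
         0.23609578,  -8.6873432 ]), 'qd': array([-0.03130208, -0.00955187,  0.11476144, -0.01953395,  0.11891462,
        0.06199409]), 'joint_efforts': array([-6.14216477e+00, -4.04785144e+01,  4.47673416e+01, -8.60507078e-01,
       -3.12414922e+00, -2.30945845e-02]), 'ee_pos': array([ 0.48431281, -0.0702571 ,  0.23639427]), 'tcp_rot': array([ 1.79774609e+02,  8.79908201e-02, -1.79620626e+02]), 'wrist_force': array([ 0.05591823, 11.957778  ,  4.42246291]), 'torque': array([ 2.27490841,  0.15655056, -0.04871744]), 'grasp_force': 43.56866955757141, 'opening': 0.013361382634183168}
```

Emit:
carry_out(
  targets="0 .05 0 0 0 0 -1;0 0 0 0 0 .8 -1;0 0 0 0 0 .8 -1;0 0 0 0 0 .8 -1;0 0 0 0 0 .8 -1;0 0 0 0 0 .8 -1;0 0 0 0 0 .8 -1;0 0 0 0 0 .8 -1",
)

```text
time: 6.15
ee_pos: [0.4841, -0.0699, 0.2364]
tcp_rot: [-179.9, 0.1, 148.0]
wrist_force: [-3.4, -5.4, 5.7]
opening: 0.0136
grasp_force: 43.9
```

Emit:
carry_out(
  targets="0 0 0 0 0 .8 -1;0 0 0 0 0 .8 -1;0 0 0 0 0 .8 -1;0 0 0 0 0 .8 -1;0 0 0 0 0 .8 -1;0 0 0 0 0 .8 -1;0 0 0 0 0 .8 -1;0 0 0 0 0 .8 -1",
)

```text
time: 6.82
ee_pos: [0.4833, -0.0705, 0.2364]
tcp_rot: [-179.8, 0.2, 111.2]
wrist_force: [-9.3, -7.9, 10.7]
opening: 0.0136
grasp_force: 44.6
```

Emit:
carry_out(
  targets="0 0 0 0 0 .7 -1;0 0 0 0 0 .7 -1;0 0 0 0 0 .6 -1;0 0 0 0 0 0 -1;0 0 0 0 0 0 -1;0 0 0 0 0 0 -1;0 0 0 0 0 0 -1;0 0 0 0 0 0 -1",
)

```text
time: 7.48
ee_pos: [0.483, -0.0705, 0.2364]
tcp_rot: [-179.8, 0.2, 100.0]
wrist_force: [-11.2, -9.5, 11.5]
opening: 0.013
grasp_force: 44.8
```

Run:
```python
from h import *
o=monitor.get_obs();print(o['q'],o['tcp_rot'],o['torque'])
f=lambda i:cv2.resize(i,(400,400),interpolation=cv2.INTER_CUBIC)
cv2.imwrite("pics/m2.png",np.hstack([f(camera("side")[150:190,255:295]),f(camera("top")[205:245,290:330])])[:,:,::-1])
```

```text
[ -8.25017031  -3.28241789 -16.90830685  76.48741268  -0.25080714
  71.74784258] [-179.81384516    0.20270155  100.00256439] [-2.02249515  2.6233327   0.17630575]
```

View pics/m2.png

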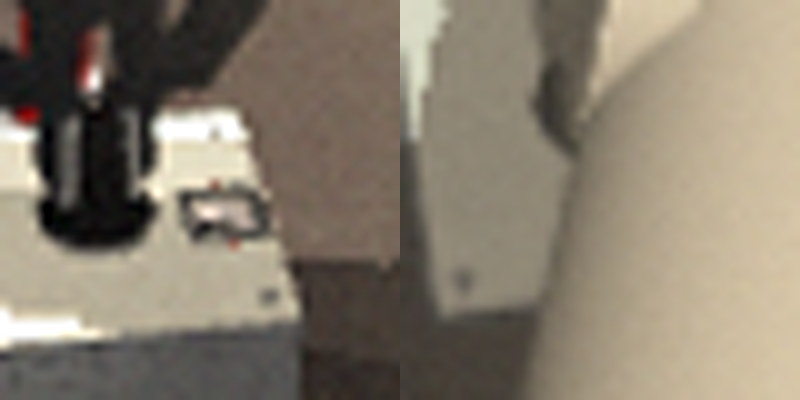

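Emit:
carry_out(
  targets="0 0 0 0 0 0 1;0 0 0 0 0 0 1;0 0 0 0 0 0 1;0 0 0 0 0 0 1;0 0 0 0 0 0 1;0 0 -.5 0 0 0 1;0 0 -.8 0 0 0 1;0 0 -.8 0 0 0 1",
)

```text
time: 8.25
ee_pos: [0.4837, -0.0693, 0.3197]
tcp_rot: [-179.9, -0.0, 100.1]
wrist_force: [2.0, -0.1, 0.9]
opening: 0.0853
grasp_force: 0.0
```

Emit:
carry_out(
  targets="-.7 0 0 0 0 0 1;-.7 0 0 0 0 0 1;-.7 0 0 0 0 0 1;-.7 0 0 0 0 0 1;-.7 0 0 0 0 0 1;-.7 0 0 0 0 0 1;-.5 0 0 0 0 0 1;0 0 0 0 0 0 1",
)

```text
time: 8.92
ee_pos: [0.5173, -0.2575, 0.3187]
tcp_rot: [-180.0, 0.0, 99.9]
wrist_force: [0.1, 0.2, 0.7]
opening: 0.0854
grasp_force: 0.0
```

Run:
```python
from h import *
o=monitor.get_obs();print(o['ee_pos'],o['tcp_rot'],o['opening'],o['time'])
t=camera("top");s=camera("side");cv2.imwrite("pics/top3.png",t[:,:,::-1]);cv2.imwrite("pics/side3.png",s[:,:,::-1])
f=lambda i:cv2.resize(i,(400,400),interpolation=cv2.INTER_CUBIC)
cv2.imwrite("pics/m3.png",np.hstack([f(t[190:245,290:345]),f(t[220:240,301:321])])[:,:,::-1])
from fit import fit
fit("3")
```

```text
[ 0.51729072 -0.25748489  0.31874738] [-1.79976025e+02  2.29924154e-02  9.99349894e+01] 0.08543116843913175 8.9167
[ 59.652 -70.      0.      0.     12.939  46.713]
[ 60.165 -65.      0.      0.     12.208  47.957]
[ 60.963 -75.      0.      0.     13.995  46.969]
[ 64.596 -60.      0.      0.     12.845  51.751]
[ 6.6153e+01  6.0000e+01  0.0000e+00 -4.0000e-03  2.7956e+01  3.8197e+01]
[ 6.6802e+01  6.5000e+01  0.0000e+00 -4.0000e-03  2.7821e+01  3.8982e+01]
[ 6.6870e+01  7.0000e+01  0.0000e+00 -4.0000e-03  2.7449e+01  3.9420e+01]
```

View pics/m3.png

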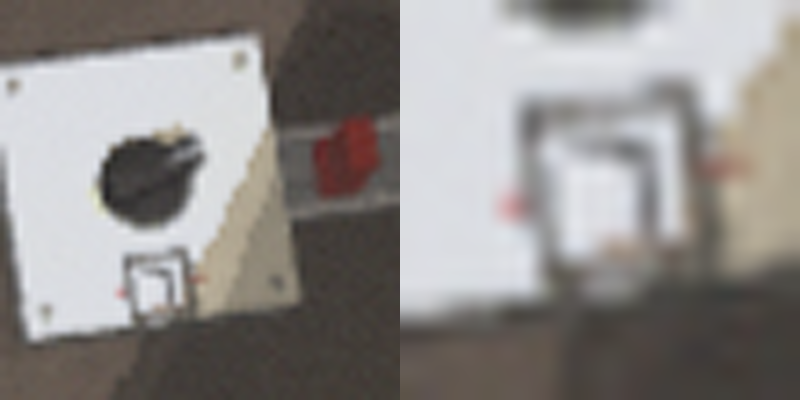

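The window shows a 7, its glyph about 0.3 px left of the window's middle (roughly 0.02 rad). That is good enough for the nose to centre it. Next I'll shut the fingers, line up behind the tab and push.

Emit:
carry_out(
  targets="0 0 0 0 0 .52 -1;0 -.24 0 0 0 0 -1;.55 0 0 0 0 0 -1;.55 0 0 0 0 0 -1;.55 0 0 0 0 0 -1;0 0 0 0 0 0 -1;0 0 0 0 0 0 -1;0 0 0 0 0 0 -1",
)

```text
time: 9.68
ee_pos: [0.499, -0.1899, 0.3198]
tcp_rot: [180.0, 0.0, 97.2]
wrist_force: [-0.7, 0.2, 0.7]
opening: 0.0004
grasp_force: 0.0
```

Emit:
carry_out(
  targets="0 0 .42 0 0 0 -1;0 0 .42 0 0 0 -1;0 0 .42 0 0 0 -1;0 0 .42 0 0 0 -1;0 0 .42 0 0 0 -1;0 0 0 0 0 0 -1;0 0 0 0 0 0 -1;0 0 0 0 0 0 -1",
)

```text
time: 10.35
ee_pos: [0.4995, -0.1907, 0.2365]
tcp_rot: [180.0, 0.0, 97.1]
wrist_force: [1.0, 0.5, 0.6]
opening: 0.0002
grasp_force: 0.0
```

Run:
```python
from h import *
o=monitor.get_obs();print(o['ee_pos'],o['tcp_rot'],o['opening'],o['wrist_force'])
t=camera("top");s=camera("side")
f=lambda i:cv2.resize(i,(400,400),interpolation=cv2.INTER_CUBIC)
cv2.imwrite("pics/m4.png",np.hstack([f(s[135:190,240:295]),f(t[190:245,305:360])])[:,:,::-1])
```

```text
[ 0.49947693 -0.19066993  0.23648064] [1.79951712e+02 2.69787968e-02 9.70931072e+01] 0.000244335931310001 [0.97132504 0.54354319 0.64237994]
```

View pics/m4.png

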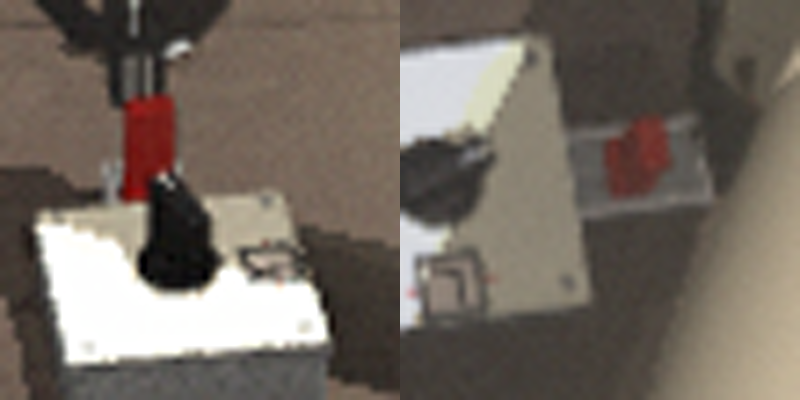

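The fingers stand behind the tab, which is at columns 125–175 of the side crop with the fingers at 110–165. I'll push in small steps.

Emit:
carry_out(
  targets=".05 0 0 0 0 0 -1;.05 0 0 0 0 0 -1;.05 0 0 0 0 0 -1;.05 0 0 0 0 0 -1;.05 0 0 0 0 0 -1;.05 0 0 0 0 0 -1;.05 0 0 0 0 0 -1;0 0 0 0 0 0 -1",
)

```text
time: 11.12
ee_pos: [0.4976, -0.1761, 0.2355]
tcp_rot: [-180.0, 0.0, 97.1]
wrist_force: [0.2, -0.2, 1.3]
opening: -0.0002
grasp_force: 0.1
```

Emit:
carry_out(
  targets=".02 0 0 0 0 0 -1;.02 0 0 0 0 0 -1;.02 0 0 0 0 0 -1;.02 0 0 0 0 0 -1;.02 0 0 0 0 0 -1;0 0 0 0 0 0 -1;0 0 0 0 0 0 -1;0 0 0 0 0 0 -1",
)

```text
time: 11.78
ee_pos: [0.4971, -0.1723, 0.2355]
tcp_rot: [-180.0, -0.0, 97.1]
wrist_force: [-0.5, -1.7, 0.9]
opening: 0.0
grasp_force: 1.1
```

Emit:
carry_out(
  targets=".03 0 0 0 0 0 -1;.03 0 0 0 0 0 -1;.03 0 0 0 0 0 -1;.03 0 0 0 0 0 -1;.03 0 0 0 0 0 -1;0 0 0 0 0 0 -1;0 0 0 0 0 0 -1;0 0 0 0 0 0 -1",
)

```text
time: 12.45
ee_pos: [0.4963, -0.1663, 0.2354]
tcp_rot: [180.0, -0.0, 97.1]
wrist_force: [-0.2, -1.8, 0.4]
opening: 0.0
grasp_force: 0.3
```

Emit:
carry_out(
  targets=".02 0 0 0 0 0 -1;.02 0 0 0 0 0 -1;.02 0 0 0 0 0 -1;.02 0 0 0 0 0 -1;0 0 0 0 0 0 -1;0 0 0 0 0 0 -1;0 0 0 0 0 0 -1;0 0 0 0 0 0 -1",
)

```text
time: 13.12
ee_pos: [0.4959, -0.1632, 0.2355]
tcp_rot: [180.0, -0.0, 97.1]
wrist_force: [-0.3, -1.2, 0.8]
opening: 0.0001
grasp_force: 0.9
```

Emit:
carry_out(
  targets=".02 0 0 0 0 0 -1;0 0 0 0 0 0 -1;.02 0 0 0 0 0 -1;0 0 0 0 0 0 -1;.01 0 0 0 0 0 -1;0 0 0 0 0 0 -1;0 0 0 0 0 0 -1;0 0 0 0 0 0 -1",
)

```text
time: 13.78
ee_pos: [0.4957, -0.1613, 0.2354]
tcp_rot: [-180.0, -0.0, 97.1]
wrist_force: [0.1, -2.0, 1.1]
opening: -0.0003
grasp_force: 1.3
```

Emit:
carry_out(
  targets=".015 0 0 0 0 0 -1;0 0 0 0 0 0 -1;.015 0 0 0 0 0 -1;0 0 0 0 0 0 -1;0 0 0 0 0 0 -1;0 0 0 0 0 0 -1;0 0 0 0 0 0 -1;0 0 0 0 0 0 -1",
)

```text
time: 14.45
ee_pos: [0.4955, -0.1601, 0.2355]
tcp_rot: [-180.0, -0.0, 97.1]
wrist_force: [0.3, -1.6, -0.8]
opening: 0.0002
grasp_force: 1.1
```

Emit:
carry_out(
  targets=".02 0 0 0 0 0 -1;0 0 0 0 0 0 -1;.02 0 0 0 0 0 -1;0 0 0 0 0 0 -1;0 0 0 0 0 0 -1;0 0 0 0 0 0 -1;0 0 0 0 0 0 -1;0 0 0 0 0 0 -1",
)

```text
time: 15.12
ee_pos: [0.4954, -0.1593, 0.2356]
tcp_rot: [-180.0, 0.1, 97.1]
wrist_force: [0.2, -10.0, -1.7]
opening: 0.0001
grasp_force: 4.8
```

Emit:
carry_out(
  targets=".02 0 0 0 0 0 -1;0 0 0 0 0 0 -1;.02 0 0 0 0 0 -1;0 0 0 0 0 0 -1;0 0 0 0 0 0 -1;0 0 0 0 0 0 -1;0 0 0 0 0 0 -1;0 0 0 0 0 0 -1",
)

```text
time: 15.78
ee_pos: [0.4954, -0.1586, 0.2357]
tcp_rot: [180.0, 0.3, 97.0]
wrist_force: [1.7, -18.0, -2.7]
opening: 0.0
grasp_force: 9.0
```

Emit:
carry_out(
  targets=".02 0 0 0 0 0 -1;0 0 0 0 0 0 -1;.02 0 0 0 0 0 -1;0 0 0 0 0 0 -1;0 0 0 0 0 0 -1;0 0 0 0 0 0 -1;0 0 0 0 0 0 -1;0 0 0 0 0 0 -1",
)

```text
time: 16.45
ee_pos: [0.4953, -0.158, 0.2358]
tcp_rot: [180.0, 0.5, 96.9]
wrist_force: [2.5, -27.2, -4.4]
opening: -0.0002
grasp_force: 13.2
```

Emit:
carry_out(
  targets="-.05 0 0 0 0 0 -1;-.05 0 0 0 0 0 -1;-.05 0 0 0 0 0 -1;0 0 0 0 0 0 -1;0 0 0 0 0 0 -1;0 0 0 0 0 0 -1;0 0 0 0 0 0 -1;0 0 0 0 0 0 -1",
)

```text
time: 17.12
ee_pos: [0.4957, -0.1611, 0.2355]
tcp_rot: [-180.0, -0.0, 97.1]
wrist_force: [-0.3, -0.0, -0.5]
opening: 0.0002
grasp_force: 0.0
```

Run:
```python
from h import *
t=camera("top");s=camera("side")
cv2.imwrite("pics/top5.png",t[:,:,::-1]);cv2.imwrite("pics/side5.png",s[:,:,::-1])
f=lambda i:cv2.resize(i,(400,400),interpolation=cv2.INTER_CUBIC)
cv2.imwrite("pics/m5.png",np.hstack([f(t[220:240,301:321]),f(t[190:245,305:360])])[:,:,::-1])
for n in("top0","top3","top5"):
    i=cv2.imread(f"pics/{n}.png").astype(int);r=i[200:225,325:350];w=np.clip(r[:,:,2]-2*np.maximum(r[:,:,0],r[:,:,1]),0,None)
    ys,xs=np.mgrid[200:225,325:350];print(n,(w*xs).sum()/w.sum(),(w*ys).sum()/w.sum(),w.sum())
```

```text
top0 338.3769559032717 209.9103840682788 2812
top3 338.455737704918 209.52786885245902 305
top5 333.7368421052632 208.8421052631579 57
```

View pics/m5.png

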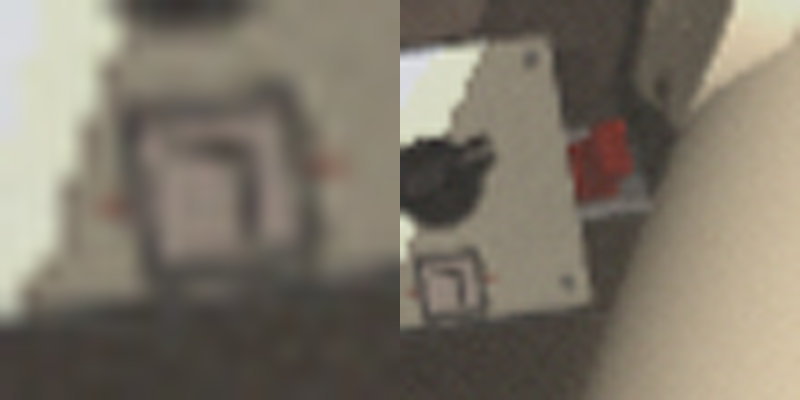

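The red block now stands against the case edge (column 570, was 605, about 15 mm of travel), and the 7 is still centred. I'll retreat and check once more.

Emit:
carry_out(
  targets="-.3 0 0 0 0 0 -1;-.4 0 0 0 0 0 -1;0 0 -.7 0 0 0 -1;0 0 -.8 0 0 0 -1;0 0 -.8 0 0 0 -1;-.8 0 0 0 0 0 -1;-.8 0 0 0 0 0 -1;0 0 0 0 0 0 -1",
)

```text
time: 17.88
ee_pos: [0.5074, -0.2568, 0.3277]
tcp_rot: [179.9, 0.1, 97.0]
wrist_force: [0.9, -0.1, -1.0]
opening: -0.0002
grasp_force: 0.0
```

Run:
```python
from h import *
t=camera("top");s=camera("side")
f=lambda i:cv2.resize(i,(400,400),interpolation=cv2.INTER_CUBIC)
cv2.imwrite("pics/m6.png",np.hstack([f(t[195:240,301:346]),f(s[140:185,240:285])])[:,:,::-1])
```

```text
(no output)
```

View pics/m6.png

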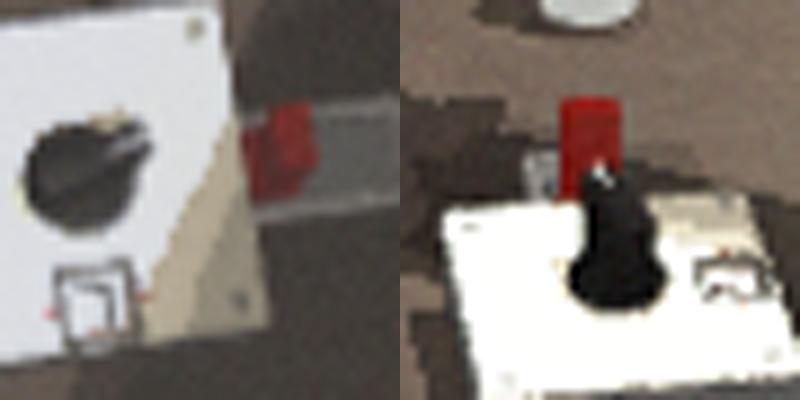

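The red block (left edge near column 243) touches the case edge, and the 7 stands in the middle of the window at (97,305). The arm is clear of everything, so I'll hand in.

```bash
python3 -c "
from workcell import bot
print(bot.job_done())"
```

```text
the job is handed in; nothing more can be done
None
```

The dial is at 7 and the lock slide looks fully home, and the job is handed in without a verdict shown; the push peaked at 27 N at the wrist, which I took as the home stop, and the force on the pins wasn't measured.

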